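# Clip a battery stick into the test cradle under its contact arm

## Task

Put the thick battery stick into the test cradle: flip the sprung contact arm right back first, press the stick down until the spring clips snap round it and it lies fully home and lengthwise centred on the two clips, brass button towards the end with the arm. Then flip the arm over so that it bears down on the stick, and let go. Leave the thin stick, the screwdriver and the magnifying glass where they are.

Things in the scene. Friction and masses are not known exactly. Their poses are not given: they have to be found in the camera images.
- cradle: Black battery test cradle, fixed to the table. Origin: centre of its underside, midway between its two spring clips; x runs along the stick's place towards the end that has the contact arm, z up. Base 220 x 100 x 12 mm (x from -105 to 115 mm).
- seat (a point): Where the centre of the seated stick belongs: cradle x = 0, y = 0, 45 mm above the table (the stick's top is then at 62 mm). It rests on saddles inside the clips; between the clips there is only the base, 12 mm high, so a gripper holding the stick's middle has room.
- clip_far (a point): Clip at cradle x = +40 mm, 14 mm long in x; point on the seated stick's axis. A pair of sprung upright steel fingers, lips about 57 mm above the table and 25 mm apart, flared out above to 71 mm high. The stick goes in straight down: the clips resist while its axis goes from 73 to 60 mm high (together 12 to 20 N at most), then snap round it and draw it home.
- clip_near (a point): The like clip at cradle x = -40 mm.
- bail (a joint): Angle of the contact arm: 0 = down across the stick's place (at the start), 2.0 = flipped right back at its stop. Over-centre spring: below about 1.1 rad it springs down, above that it springs back and stays. On a seated stick it rests at about 0.1 to 0.2 rad, pressing with about 8 N. Flipping it takes 3 to 10 N at the handle.
- bail_hinge (a point): Hinge of the arm, at cradle x = 62, y = +38 mm, 62 mm above the table; axis along cradle x; side posts reach 68 mm. Arm 16 mm wide in x, 6 mm thick; down, it reaches from the hinge across the stick's place to y = -42 mm. It opens upward and over towards +y.
- bail_handle (a point): Grip point (middle of the free part) of the arm's steel side handle: a round bar 12 mm in diameter along cradle x, sticking out 38 mm beyond the arm's outer side at its free end. The point is 27 mm from the arm's middle, 78 mm from the hinge line: arm down, at cradle x = 89, y = -40 mm, 66 mm high; flipped back, at y = +74 mm, 131 mm high. Free for fingers on both sides all the way.
- rest: Plywood rest fixed to the table, base 150 x 170 x 8 mm, origin under its centre, x along its two lanes, which lie at y = +48 and -48 mm. In each lane vee blocks up to 35 mm high at x = +50 and -50 mm carry a stick; which stick is in which lane varies.
- stick_center (a point): Centre, on its axis, of the thick battery stick: grey cylinder 34 mm in diameter, 160 mm long, plus a brass button (14 mm across, 6 mm long) at one end; about 0.3 kg. Its x axis runs along it towards the button. It starts level in the rest, axis 40 mm above the table, the button pointing roughly along the cradle's x (within 0.8 rad).
- stick_button (a point): Tip of the brass button of the thick stick, 86 mm from its centre.
- thin_center (a point): Centre of the thin battery stick (24 mm in diameter, 130 mm long), otherwise alike, in the other lane of the rest. Not to be disturbed.
- driver_grip (a point): Red-handled screwdriver lying on the table, 170 mm long; a point on its handle. Leave it.
- magnifier_lens (a point): Centre of the lens of a magnifying glass (60 mm, with a black handle 85 mm long) lying on the table. Leave it.
Mind the look-alikes: they are no part of the job. Leave any orange or purple look-alike of the cradle alone.

How it is judged:
On the way, in this order (a step that is already met when the one before it is completed fails the run):
1. the contact arm is flipped right back and stays (over 1.8 rad) (value of joint bail above 1.8 rad), for 0.2 s.
2. the thick stick is snapped home in both clips, centred, button to the arm's end, with the arm still back (z of stick_center in the frame of cradle between 0.0415 and 0.0485 m and y of stick_center in the frame of cradle between -0.004 and 0.004 m and x of stick_center in the frame of cradle between -0.012 and 0.012 m and angle between the x axis of stick_center and the x axis of cradle, either way round below 0.06 rad and x of stick_button in the frame of cradle above 0.07 m and value of joint bail above 1.5 rad), for 0.2 s.
At the end, for the whole second after the job is handed in: The thick stick lies at rest in both clips: axis 45 mm (3.5 mm either way) above the cradle's underside, within 4 mm sideways and 12 mm lengthwise of centred, aligned within 0.06 rad, button towards the arm's end; the arm is down on it (0.05 to 0.3 rad) and presses with more than 1 N (z of stick_center in the frame of cradle between 0.0415 and 0.0485 m and y of stick_center in the frame of cradle between -0.004 and 0.004 m and x of stick_center in the frame of cradle between -0.012 and 0.012 m and angle between the x axis of stick_center and the x axis of cradle, either way round below 0.06 rad and x of stick_button in the frame of cradle above 0.07 m and value of joint bail between 0.05 and 0.3 rad and contact force between bail and stick above 1 N and linear speed of stick below 0.02 m/s); the robot touches nothing.
It fails at once if the thin stick, the screwdriver or the magnifying glass is moved more than 30 mm (distance of any of thin_center, driver_grip, magnifier_lens from where it was at the start of the episode above 0.03 m).
It also fails if it takes over 72 s, if anything falls off the work surface, if the arm or the gripper's body presses on something with over 40 N, if the wrist force passes 120 N, or if a joint passes its speed limit or range.

## Robot

A 6-joint arm with a two-finger parallel gripper is mounted at the origin on the work surface. World frame = base frame: x ahead of the robot, y to its left, z up, the work surface at z = 0. Lengths are in m, angles in rad, forces in N, time in s.
With the tool pointing down it reaches from about 0.275 to 0.825 m from the base axis. Payload 4.9 kg.
Tool frame: the origin (TCP) lies at the very end of the fingers, on their centre line; the grasp point (between the pads) lies 19 mm behind it; z points along the fingers, y is the line along which they close (so a half turn about z gives the same grasp; the last joint's range is limited). The gripper opens to 85 mm and grips with 20 to 120 N. Pads are 22 mm wide; open, the fingers measure 114 mm over their backs; the gripper's body (76 mm by 85 mm) begins 54 mm behind the grasp point. The pads swing forward as they close: fully open they stand 13 mm farther back than shut.
Start: joints at [1.202, 0.326, -0.193, 1.052, 0, 1.437], TCP at [0.128, 0.535, 0.231] pointing down, gripper open.
Joint ranges: [-2.65, 2.65], [-0.97, 1.79], [-1.3, 1.35], [-1.93, 2.1], [-1.47, 1.37], [-3.14, 3.14]. Speed limits (rad/s): [2.57, 2.57, 3.14, 3.14, 3.14, 3.14].

## Interface

Orientations are given as [roll, pitch, yaw] about the fixed x, y, z axes, in that order (R = Rz(yaw) Ry(pitch) Rx(roll)).
In Python, from workcell import env gives the robot as it stands.
- The arm moves only by the tool carry_out, never from a script. Its argument "increments" is a list of rows, each a list of 7 numbers: the shift along the tool's x, y, z in m, then the turn, a rotation vector about the tool's x, y, z in rad, then the finger opening in m, from 0 to 0.0854. A call has 1 to 12 rows; each row is the pose to reach, as a shift and turn from the pose commanded when the call began, along the tool's axes at that moment; what a row does not reach only later rows make up. A row lasts 1/10 s, in which the tool goes at most 50 mm and 8.59 degrees, less where a joint would pass 70% of its speed; a pose out of reach is approached as far as the arm can. A call with a gripper value outside its range is refused whole. The fingers move at their own pace and stop on an object; "grip_force" is the grip in N (left out, the last holds). Time passes only in rows, so rows that repeat a pose let the fingers close. It gives the time, the measured TCP pose, the force, the opening and the grip force at its end, in the units of the state.
- env.get_state(): the state, without advancing time (a new reading comes with each control period).
- env.grab_frame(name): name is "scene" or "side" or "wrist"; returns the picture (480x640x3 uint8, red, green, blue); there is no depth.
- env.get_calibration(name): a dict with "mtx" (3x3 intrinsics, pixels), "position" and "rotation" of the camera in the world. Camera axes: x right, y up, looking along -z (the intrinsics and any distortion apply to the point x, -y, -z); pixel columns grow to the right and rows downward; lengths in m; the calibration is good to about 2 mm. The wrist camera is an equidistant fisheye: a pixel r from the principal point sees the ray r / f radians off the axis. A picture is of the moment at which its call begins: read the wrist's pose just before it. get_calibration takes no time and is no camera call; for the wrist camera it gives the pose at the moment of the call.
- env.hand_in(): hands the job in; it is judged then, once.
The state is a dict: "time": time; "joint_positions": joint angles; "joint_velocities": joint speeds; "effort": joint torques, N m; "tool_pos": TCP position; "ee_rot": TCP orientation; "force": force on the tool from outside, world axes, zero at the start; "moment": the same for the moment, N m; "grip_width": finger opening in m; "gripper_force": force on a finger pad.
Only numpy, scipy, OpenCV 4.12 (cv2) and the standard library are available. Lean on these libraries where they do the work, as an engineer would, in place of code of your own. Each camera call takes 0.05 s, during which the arm holds its last target. There are 200 camera calls.

## Working session

There is one attempt and no reset: what is moved stays moved. The work goes in short steps, Python scripts to look and compute and a tool call to move; the robot and the scene stay as the last step left them, time stands still between calls to the robot, and variables do not carry over. Pictures are saved under pics/ and viewed, at most 10 in all, crops included, and the job is handed in when it is done.

Besides the shell and the picture viewer there is one more tool, called after "Call:" by a JSON object that holds its "method" and its "body". carry_out: Moves the arm, as the interface text tells. Its arguments: {"type":"object","properties":{"increments":{"type":"array"},"grip_force":{"type":"number"}},"required":["increments"]}

```bash
mkdir -p pics; ls
python3 - <<'E'
from workcell import env
import cv2,numpy as np
for n in ["scene","side"]:
    im=env.grab_frame(n); cv2.imwrite(f"pics/{n}0.png",im[:,:,::-1])
    c=env.get_calibration(n); print(n,c)
print(env.get_calibration("wrist"))
print(env.get_state())
E
```

```text
pics
scene {'mtx': array([[492.72688509,   0.        , 326.45120715],
       [  0.        , 492.72688509, 237.31620663],
       [  0.        ,   0.        ,   1.        ]]), 'position': array([ 1.28968568, -0.13390165,  0.76034428]), 'rotation': array([ 0.88267325, -0.01269354,  1.41061381])}
side {'mtx': array([[437.24894229,   0.        , 322.35937657],
       [  0.        , 437.24894229, 243.87656205],
       [  0.        ,   0.        ,   1.        ]]), 'position': array([0.46490667, 0.69466538, 0.74870849]), 'rotation': array([ 7.86016146e-01,  2.66429680e-03, -3.11718920e+00])}
{'mtx': array([[371.64829954,   0.        , 325.50280376],
       [  0.        , 371.64829954, 238.18913953],
       [  0.        ,   0.        ,   1.        ]]), 'position': array([0.05003203, 0.55278307, 0.3732195 ]), 'rotation': array([-3.15465581e-01,  9.53735090e-04,  1.33597008e+00])}
{'time': 0.1, 'joint_positions': array([ 1.20180745e+00,  3.26847546e-01, -1.93470887e-01,  1.05200196e+00,
        1.25430516e-05,  1.43658860e+00]), 'joint_velocities': array([-0.00120834, -0.00113147,  0.00145895, -0.00060806,  0.00011083,
        0.00146156]), 'effort': array([-3.51321489e-05, -4.44239509e+01,  2.63037086e+01,  7.95805041e-03,
       -1.17618429e-04, -2.49445657e-05]), 'tool_pos': array([0.12774937, 0.53443128, 0.23059717]), 'ee_rot': array([-3.14008397e+00, -2.16357849e-04,  2.90681133e+00]), 'force': array([-0.03265112,  0.43011542, -0.36781624]), 'moment': array([-0.06633991, -0.00693807,  0.00527523]), 'gripper_force': 0.0, 'grip_width': 0.08584449892980472}
```

View pics/scene0.png

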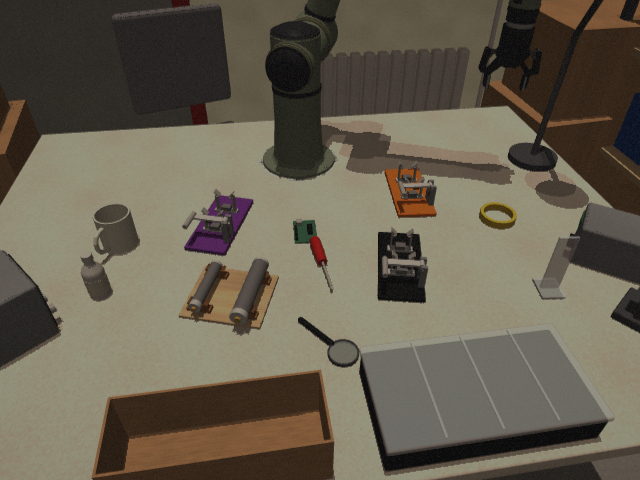

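View pics/side0.png

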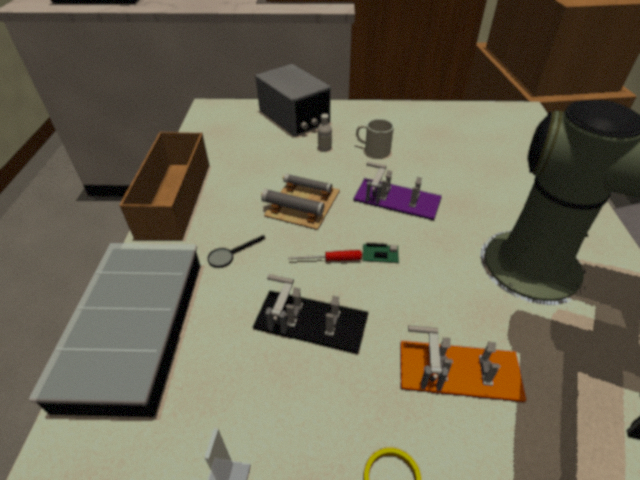

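The scene view shows the black cradle at (400,265), the orange one at (411,190) and the purple one at (220,222). The rest is at (230,292), with the thick stick at (250,292) and the thin one at (206,287). The screwdriver is at (318,250) and the magnifier at (343,352). The candidates for my targets are:
- **Cradle:** black (400,265), orange (411,190) or purple (220,222). I choose black.
- **Stick:** (250,292), which is thicker and longer, or (206,287). I choose the first.

I'll check both in one close crop.

```bash
python3 - <<'E'
import cv2,numpy as np
s=cv2.imread("pics/scene0.png"); d=cv2.imread("pics/side0.png")
def c(im,x,y,w,h,k=4): return cv2.resize(im[y:y+h,x:x+w],(w*k,h*k),interpolation=cv2.INTER_CUBIC)
a=np.hstack([c(s,180,245,100,75),c(s,352,220,100,75)])
b=np.hstack([c(d,255,165,100,75),cv2.resize(d[265:355,250:370],(400,300),interpolation=cv2.INTER_CUBIC)])
cv2.imwrite("pics/crop.png",np.vstack([a,b]))
E
cat > h.py <<'E'
from workcell import env
import cv2,numpy as np
from scipy.spatial.transform import Rotation as R
def ray(n,u,v,c=None):
    c=c or env.get_calibration(n); K=c["mtx"]
    x=(u-K[0,2])/K[0,0]; y=(v-K[1,2])/K[1,1]
    if n=="wrist":
        r=np.hypot(x,y); k=np.sin(r)/r if r>1e-9 else 1; d=np.array([x*k,-y*k,-np.cos(r)])
    else: d=np.array([x,-y,-1])
    return c["position"],R.from_euler("xyz",c["rotation"]).as_matrix()@d
def at(n,u,v,z,c=None):
    p,d=ray(n,u,v,c); return p+d*(z-p[2])/d[2]
def proj(n,P,c=None):
    c=c or env.get_calibration(n); K=c["mtx"]
    q=R.from_euler("xyz",c["rotation"]).as_matrix().T@(np.asarray(P)-c["position"]); x,y,z=q[0],-q[1],-q[2]
    if n=="wrist":
        s=np.hypot(x,y); k=np.arctan2(s,z)/s if s>1e-9 else 1
    else: k=1/z
    return K[0,0]*x*k+K[0,2],K[1,1]*y*k+K[1,2]
E
```

```text
(no output)
```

View pics/crop.png

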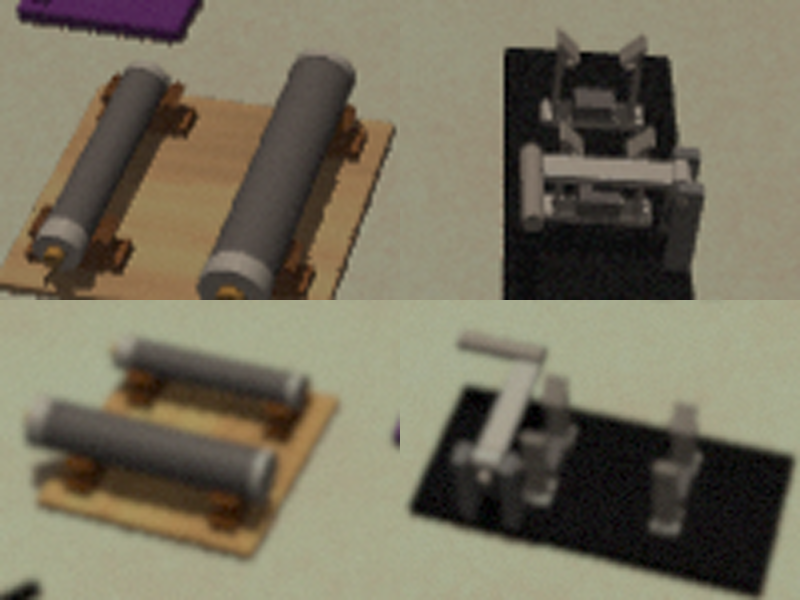

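The crop confirms the choices. The thick stick is on the right of the rest in the scene view, with its brass button towards the camera at scene px (237,318). The black cradle's arm is down, with its handle at about (485,265) in the scene view. Next I'll measure both.

Run:
```python
from h import *
np.set_printoptions(precision=4,suppress=True)
A=[at("side",*p,.012) for p in [(270.1,291.4),(368.5,312.4),(359.5,354),(253,328)]]
for a in A: print(a)
print("sizes",[np.linalg.norm(A[i]-A[(i+1)%4]) for i in range(4)])
m=sum(A)/4; x=(A[0]+A[3]-A[1]-A[2])/2; yaw=np.arctan2(x[1],x[0]); u=np.array([np.cos(yaw),np.sin(yaw),0])
print("yaw",yaw,"origin",m-.005*u)
print("scene corners",at("scene",377.7,232,.012),at("scene",418.8,234.5,.012))
# stick: side axis ends
e=[at("side",265,195.5,.04),at("side",321.3,208.8,.04)]; print(e,np.linalg.norm(e[0]-e[1]))
f=[at("scene",180+325/4,245+72/4,.04),at("scene",180+235/4,245+283/4,.04)]; print(f,np.linalg.norm(f[0]-f[1]))
for g in (e,):
  d=g[0]-g[1]; print(np.arctan2(d[1],d[0]),(g[0]+g[1])/2)
d=f[1]-f[0]; print(np.arctan2(d[1],d[0]),(f[0]+f[1])/2)
```

```text
[0.5937 0.1044 0.012 ]
[0.385 0.155 0.012]
[0.4069 0.2523 0.012 ]
[0.6178 0.1984 0.012 ]
sizes [np.float64(0.2148110347823785), np.float64(0.09983205198870833), np.float64(0.21761197650781508), np.float64(0.0970062340589747)]
yaw -0.24421547491563636 origin [0.496  0.1787 0.012 ]
scene corners [0.3905 0.1471 0.012 ] [0.4142 0.2433 0.012 ]
[array([ 0.6364, -0.1881,  0.04  ]), array([ 0.4898, -0.1384,  0.04  ])] 0.15484301341743711
[array([ 0.4921, -0.1384,  0.04  ]), array([ 0.6363, -0.1899,  0.04  ])] 0.1531408252056118
-0.32679725041991003 [ 0.5631 -0.1632  0.04  ]
-0.34304432342518343 [ 0.5642 -0.1642  0.04  ]
```

```bash
cat >> h.py <<'E'
CR=np.array([.498,.178,0]); CY=-.245
def cw(x,y,z,o=None,yaw=None):
    o=CR if o is None else o; a=CY if yaw is None else yaw
    return np.array(o)+np.array([np.cos(a)*x-np.sin(a)*y,np.sin(a)*x+np.cos(a)*y,z])
def go(P,yaw=None):
    s=env.get_state(); M=R.from_euler("xyz",s["ee_rot"]); d=M.inv().apply(np.array(P)-s["tool_pos"])
    out=list(d.round(4))
    if yaw is not None:
        out+=list((M.inv()*R.from_euler("xyz",[np.pi,0,yaw])).as_rotvec().round(4))
    print("t",s["time"],"tcp",s["tool_pos"].round(4),"rpy",s["ee_rot"].round(3),"f",s["force"].round(1),"w",round(s["grip_width"],4),"delta",[float(v) for v in out])
E
python3 - <<'E'
from h import *
go(cw(.089,-.040,.16),CY+np.pi)
E
```

```text
t 0.1 tcp [0.1277 0.5344 0.2306] rpy [-3.14  -0.     2.907] f [-0.   0.4 -0.4] w 0.0858 delta [-0.5316, -0.3013, 0.0709, -0.0015, -0.0002, 0.0102]
```

Call:
{"method": "carry_out", "body": {"increments": [[-0.53,-0.3,0.07,0,0,0.01,0.05],[-0.53,-0.3,0.07,0,0,0.01,0.05],[-0.53,-0.3,0.07,0,0,0.01,0.05],[-0.53,-0.3,0.07,0,0,0.01,0.05],[-0.53,-0.3,0.07,0,0,0.01,0.05],[-0.53,-0.3,0.07,0,0,0.01,0.05],[-0.53,-0.3,0.07,0,0,0.01,0.05],[-0.53,-0.3,0.07,0,0,0.01,0.05],[-0.53,-0.3,0.07,0,0,0.01,0.05],[-0.53,-0.3,0.07,0,0,0.01,0.05],[-0.53,-0.3,0.07,0,0,0.01,0.05],[-0.53,-0.3,0.07,0,0,0.01,0.05]]}}

```text
time: 1.3
tool_pos: [0.5651, 0.127, 0.1622]
ee_rot: [-3.142, -0.001, 2.896]
force: [0.5, 1.1, 0.6]
grip_width: 0.05
gripper_force: 0.0
```

Call:
{"method": "carry_out", "body": {"increments": [[0,0,0,0,0,0,0.05],[0,0,0,0,0,0,0.05]]}}

```text
time: 1.5
tool_pos: [0.564, 0.1276, 0.1618]
ee_rot: [-3.141, -0.002, 2.894]
force: [-0.9, 0.8, -0.8]
grip_width: 0.05
gripper_force: 0.0
```

Run:
```python
from h import *
import pickle
go(cw(.089,-.040,.16),CY+np.pi)
c=env.get_calibration("wrist"); im=env.grab_frame("wrist")
pickle.dump(c,open("w1.pkl","wb")); print(c)
cv2.imwrite("pics/w1.png",im[:,:,::-1])
for p in [(.089,-.04,.066),(.108,-.04,.066),(.070,-.04,.066),(-.105,-.05,.012),(-.105,.05,.012),(.115,.05,.012),(.115,-.05,.012),(.062,.038,.068)]: print(p,np.round(proj("wrist",cw(*p),c),1))
```

```text
t 1.5 tcp [0.564  0.1276 0.1618] rpy [-3.141e+00 -2.000e-03  2.894e+00] f [-0.9  0.8 -0.8] w 0.05 delta [-0.0128, -0.0071, 0.0017, -0.0003, -0.002, -0.0022]
{'mtx': array([[371.64829954,   0.        , 325.50280376],
       [  0.        , 371.64829954, 238.18913953],
       [  0.        ,   0.        ,   1.        ]]), 'position': array([0.48673493, 0.14672852, 0.30455536]), 'rotation': array([-3.13627398e-01, -2.34808690e-04,  1.32360347e+00])}
(0.089, -0.04, 0.066) [315.6 258.9]
(0.108, -0.04, 0.066) [316.  283.9]
(0.07, -0.04, 0.066) [315.3 232.5]
(-0.105, -0.05, 0.012) [303.3  -2.4]
(-0.105, 0.05, 0.012) [429.6   3. ]
(0.115, 0.05, 0.012) [421.5 263.7]
(0.115, -0.05, 0.012) [305.8 264.5]
(0.062, 0.038, 0.068) [430.4 222. ]
```

View pics/w1.png

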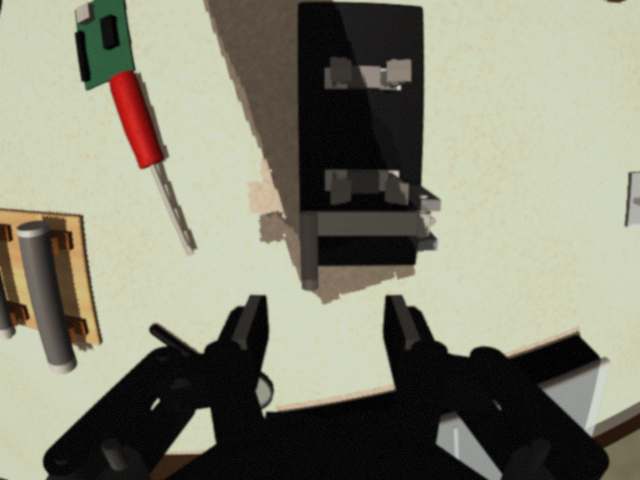

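The wrist view shows the handle as a bar from about (309,214) to (310,289). The cradle base corners are at (300,3), (422,8), (415,265) and (302,262). The clips are at about (368,75) and (366,185). I'll correct the cradle pose from these.

Run:
```python
from h import *
import pickle
c=pickle.load(open("w1.pkl","rb"))
im=cv2.imread("pics/w1.png")
np.set_printoptions(precision=4,suppress=True)
T=[((310,289),(.108,-.04,.066)),((300,3),(-.105,-.05,.012)),((422,8),(-.105,.05,.012)),((415,265),(.115,.05,.012))]
from scipy.optimize import least_squares
def f(q): return np.ravel([at("wrist",*u,p[2],c)[:2]-cw(*p,o=[q[0],q[1],0],yaw=q[2])[:2] for u,p in T])
r=least_squares(f,[.498,.178,-.245]); print(r.x,r.fun)
# stick ends seen: axis approx
e=[at("wrist",33,232,.045,c),at("wrist",63,368,.045,c)]; print(e, np.linalg.norm(e[0]-e[1]))
# clip mouths at z=.071, fingers tip pairs
print(cv2.cvtColor(im,cv2.COLOR_BGR2GRAY)[195:300:4,310])
```

```text
[ 0.5005  0.1725 -0.2451] [ 0.0004  0.0004  0.0014  0.0019  0.001  -0.002  -0.0028 -0.0003]
[array([ 0.496 , -0.1359,  0.045 ]), array([ 0.6429, -0.1889,  0.045 ])] 0.15617367747982877
[  9   0   5   1  35  50  56  60  56  59  59  57  56  57  56  58  58  59
  56  60  56  71  85  85 167 212 211]
```

```bash
sed -i 's/^CR=.*;/CR=np.array([.501,.172,0]);/' h.py
python3 - <<'E'
from h import *
go(cw(.090,-.040,.046),CY+np.pi)
E
```

```text
t 1.55 tcp [0.5633 0.1286 0.1621] rpy [-3.141e+00 -2.000e-03  2.896e+00] f [-0.4  0.1  0.3] w 0.0497 delta [-0.0193, -0.0129, 0.116, -0.0003, -0.0021, -0.0004]
```

Call:
{"method": "carry_out", "body": {"increments": [[-0.019,-0.013,0,0,0,0,0.05],[-0.019,-0.013,0.04,0,0,0,0.05],[-0.019,-0.013,0.08,0,0,0,0.05],[-0.019,-0.013,0.1,0,0,0,0.05],[-0.019,-0.013,0.116,0,0,0,0.05],[-0.019,-0.013,0.116,0,0,0,0.05]]}}

```text
time: 2.15
tool_pos: [0.5762, 0.1129, 0.0447]
ee_rot: [-3.14, -0.005, 2.899]
force: [-1.4, 0.2, 0.1]
grip_width: 0.05
gripper_force: 0.0
```

Call:
{"method": "carry_out", "body": {"increments": [[0,0,0,0,0,0,0.005],[0,0,0,0,0,0,0.005],[0,0,0,0,0,0,0.005],[0,0,0,0,0,0,0.005],[0,0,0,0,0,0,0.005]], "grip_force": 40}}

```text
time: 2.65
tool_pos: [0.5802, 0.1117, 0.0481]
ee_rot: [3.141, 0.002, 2.897]
force: [-1.3, 0.1, 6.3]
grip_width: 0.0104
gripper_force: 39.1
```

Run:
```python
from h import *
go(cw(.090,-.040,.047),CY+np.pi)
cv2.imwrite("pics/w2.png",env.grab_frame("wrist")[120:360,180:500,::-1])
```

```text
t 2.65 tcp [0.5802 0.1117 0.0481] rpy [3.141e+00 2.000e-03 2.897e+00] f [-1.3  0.1  6.3] w 0.0104 delta [0.0014, -0.0007, 0.0011, 0.001, 0.0017, 0.0004]
```

View pics/w2.png

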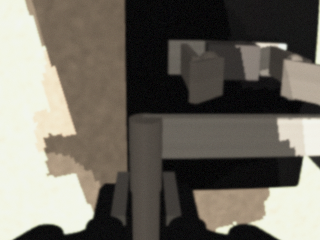

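The handle is gripped with the bar between both pads at crop (148,190), and the grip point matches the model to about 1 mm. Now I'll take it round the arc.

Call:
{"method": "carry_out", "body": {"increments": [[0,0.0006,-0.0077,0,0,0,0.005],[0,0.0023,-0.0154,0,0,0,0.005],[0,0.005,-0.023,0,0,0,0.005],[0,0.0077,-0.03,0,0,0,0.005],[0,0.0115,-0.037,0,0,0,0.005],[0,0.016,-0.0434,0,0,0,0.005],[0,0.021,-0.0493,0,0,0,0.005],[0,0.0265,-0.0547,0,0,0,0.005],[0,0.0327,-0.0595,0,0,0,0.005],[0,0.0392,-0.0638,0,0,0,0.005]]}}

```text
time: 3.7
tool_pos: [0.5884, 0.144, 0.1132]
ee_rot: [-3.129, 0.003, 2.894]
force: [-5.9, -17.2, 15.4]
grip_width: 0.0101
gripper_force: 39.3
```

Call:
{"method": "carry_out", "body": {"increments": [[0,0.007,-0.0035,0,0,0,0.005],[0,0.0142,-0.0064,0,0,0,0.005],[0,0.0218,-0.0084,0,0,0,0.005],[0,0.0295,-0.0098,0,0,0,0.005],[0,0.0373,-0.0104,0,0,0,0.005],[0,0.0451,-0.0101,0,0,0,0.005],[0,0.053,-0.009,0,0,0,0.005],[0,0.0604,-0.0073,0,0,0,0.005],[0,0.067,-0.0053,0,0,0,0.005],[0,0.0713,-0.0032,0,0,0,0.005],[0,0.0713,-0.0032,0,0,0,0.005]]}}

```text
time: 4.8
tool_pos: [0.6071, 0.2202, 0.1138]
ee_rot: [3.139, 0.001, 2.898]
force: [4.7, 3.3, 1.9]
grip_width: 0.0102
gripper_force: 43.6
```

Call:
{"method": "carry_out", "body": {"increments": [[0,0,0,0,0,0,0.03],[0,0,0,0,0,0,0.03],[0,0,0,0,0,0,0.03],[0,0,-0.03,0,0,0,0.03],[0,0,-0.07,0,0,0,0.03],[0,0,-0.09,0,0,0,0.03],[0,0,-0.09,0,0,0,0.06]]}}

```text
time: 5.5
tool_pos: [0.6078, 0.2187, 0.2074]
ee_rot: [3.139, 0.005, 2.896]
force: [-0.3, -0.2, -0.6]
grip_width: 0.0432
gripper_force: 0.0
```

Run:
```python
from h import *
import pickle
go(cw(.090,.074,.112),CY+np.pi)
c=env.get_calibration("wrist"); pickle.dump(c,open("w3.pkl","wb"))
cv2.imwrite("pics/w3.png",env.grab_frame("wrist")[:,:,::-1])
print(proj("wrist",cw(.108,.074,.131),c))
P=np.array([.5637,-.1640,0])
go(P+[0,0,.12],-.335+np.pi)
```

```text
t 5.5 tcp [0.6078 0.2187 0.2074] rpy [3.139 0.005 2.896] f [-0.3 -0.2 -0.6] w 0.0432 delta [0.0028, 0.0026, 0.0954, 0.0022, 0.0048, -0.0003]
(np.float64(330.0679554583855), np.float64(273.16755651036976))
t 5.55 tcp [0.6068 0.2184 0.2051] rpy [3.141e+00 2.000e-03 2.896e+00] f [ 0.7 -0.5 -0.6] w 0.0504 delta [-0.0509, -0.3815, 0.0849, 0.001, 0.002, 0.0897]
```

View pics/w3.png

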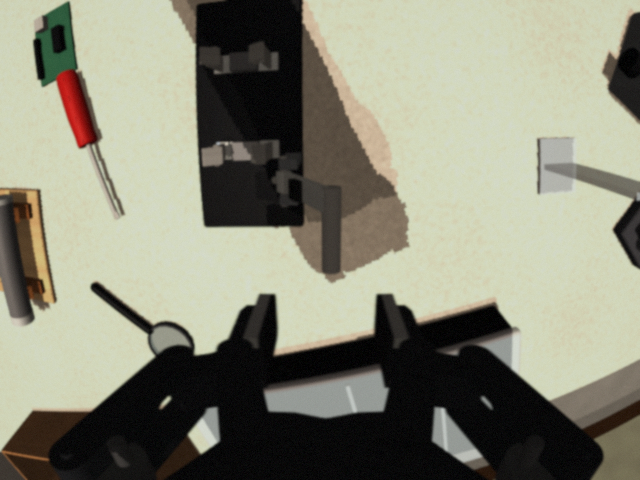

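The arm is back and stays there: the handle tip is at (331,273), against a prediction of (330,273). Now I'll go above the thick stick.

Call:
{"method": "carry_out", "body": {"increments": [[-0.05,-0.38,0,0,0,0.09,0.07],[-0.05,-0.38,0,0,0,0.09,0.07],[-0.05,-0.38,0,0,0,0.09,0.07],[-0.05,-0.38,0,0,0,0.09,0.07],[-0.05,-0.38,0,0,0,0.09,0.07],[-0.05,-0.38,0,0,0,0.09,0.07],[-0.05,-0.38,0.02,0,0,0.09,0.07],[-0.05,-0.38,0.05,0,0,0.09,0.07],[-0.05,-0.38,0.08,0,0,0.09,0.07],[-0.05,-0.38,0.08,0,0,0.09,0.07]]}}

```text
time: 6.55
tool_pos: [0.5575, -0.1617, 0.1179]
ee_rot: [3.141, -0.012, 2.804]
force: [-0.4, 1.5, -0.3]
grip_width: 0.0696
gripper_force: 0.0
```

Run:
```python
from h import *
import pickle
go([.5637,-.164,.021],-.335+np.pi)
c=env.get_calibration("wrist"); pickle.dump(c,open("w4.pkl","wb"))
cv2.imwrite("pics/w4.png",env.grab_frame("wrist")[:,:,::-1])
for x in (-.08,0,.08): print(proj("wrist",cw(x,0,.04,o=[.5637,-.164,0],yaw=-.335),c))
c=pickle.load(open("w3.pkl","rb"))
for p in [(-.105,.05,.012),(.115,.05,.012),(.115,-.05,.012),(-.105,-.05,.012)]: print(proj("wrist",cw(*p),c))
```

```text
t 6.55 tcp [ 0.5575 -0.1617  0.1179] rpy [ 3.141 -0.012  2.804] f [-0.4  1.5 -0.3] w 0.0696 delta [-0.0078, -0.0002, 0.0968, 0.0009, -0.0117, -0.0027]
(np.float64(325.3342076221005), np.float64(133.31443178133978))
(np.float64(325.684280654719), np.float64(261.1605361323819))
(np.float64(325.95636983920747), np.float64(363.0034041662155))
(np.float64(301.52287444555316), np.float64(-4.370487362615137))
(np.float64(302.99012534728257), np.float64(229.39039599999575))
(np.float64(202.29875531251074), np.float64(229.81655683630282))
(np.float64(194.74467659957756), np.float64(4.543080872036882))
```

View pics/w4.png

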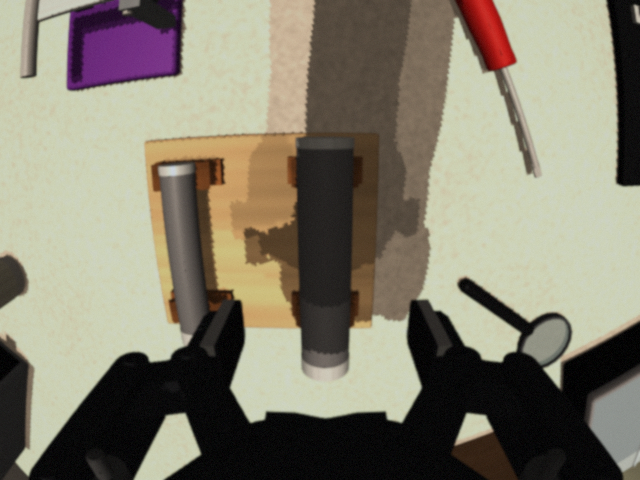

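The stick is vertical at column 325.5, with its ends at rows 138 and 378. Its centreline matches the estimate, so I'll check lengthwise.

Run:
```python
from h import *
import pickle
c=pickle.load(open("w4.pkl","rb"))
a=at("wrist",326,138,.057,c);b=at("wrist",325.5,378,.057,c);print(a,b,np.linalg.norm(a-b),(a+b)/2,np.arctan2(*(b-a)[1::-1]))
go([*((a+b)/2)[:2],.021],-.335+np.pi)
```

```text
[ 0.49034674 -0.13810412  0.057     ] [ 0.63967481 -0.19082716  0.057     ] 0.15836222288924365 [ 0.56501077 -0.16446564  0.057     ] -0.3394058334717408
t 6.6 tcp [ 0.5593 -0.1613  0.1206] rpy [ 3.141 -0.008  2.806] f [-0.9  0.5  1. ] w 0.0698 delta [-0.0072, -0.0011, 0.0995, 0.0007, -0.008, -0.001]
```

Call:
{"method": "carry_out", "body": {"increments": [[-0.002,-0.001,0.03,0,0,0,0.07],[-0.002,-0.001,0.05,0,0,0,0.07],[-0.002,-0.001,0.05,0,0,0,0.07],[-0.002,-0.001,0.05,0,0,0,0.07],[-0.002,-0.001,0.05,0,0,0,0.07]]}}

```text
time: 7.1
tool_pos: [0.5655, -0.1637, 0.0757]
ee_rot: [-3.141, 0.003, 2.808]
force: [-0.1, -0.1, 0.1]
grip_width: 0.0697
gripper_force: 0.0
```

Run:
```python
from h import *
go([.565,-.1645,.020],-.337+np.pi)
```

```text
t 7.1 tcp [ 0.5655 -0.1637  0.0757] rpy [-3.141e+00  3.000e-03  2.808e+00] f [-0.1 -0.1  0.1] w 0.0697 delta [0.0003, -0.0009, 0.0557, -0.0002, 0.0027, 0.0031]
```

Call:
{"method": "carry_out", "body": {"increments": [[0,-0.001,0.025,0,0,0.003,0.07],[0,-0.001,0.045,0,0,0.003,0.07],[0,-0.001,0.055,0,0,0.003,0.07],[0,-0.001,0.055,0,0,0.003,0.07],[0,-0.001,0.055,0,0,0.003,0.025],[0,-0.001,0.055,0,0,0.003,0.025],[0,-0.001,0.055,0,0,0.003,0.025],[0,-0.001,0.055,0,0,0.003,0.025],[0,-0.001,0.055,0,0,0.003,0.025],[0,-0.001,0.055,0,0,0.003,0.025]], "grip_force": 100}}

```text
time: 8.1
tool_pos: [0.5649, -0.1649, 0.0204]
ee_rot: [3.141, 0.002, 2.804]
force: [-0.9, 1.9, 5.8]
grip_width: 0.0316
gripper_force: 98.4
```

Call:
{"method": "carry_out", "body": {"increments": [[0,0,-0.02,0,0,0,0.025],[0,0,-0.06,0,0,0,0.025],[0,0,-0.1,0,0,0,0.025],[0,0,-0.14,0,0,0,0.025],[0,0,-0.14,0,0,0,0.025],[0,0,-0.14,0,0,0,0.025]]}}

```text
time: 8.7
tool_pos: [0.5643, -0.1649, 0.1597]
ee_rot: [-3.141, 0.002, 2.804]
force: [-0.4, -0.5, -3.5]
grip_width: 0.0318
gripper_force: 99.6
```

Run:
```python
from h import *
go(cw(0,0,.13),CY+np.pi)
```

```text
t 8.7 tcp [ 0.5643 -0.1649  0.1597] rpy [-3.141e+00  2.000e-03  2.804e+00] f [-0.4 -0.5 -3.5] w 0.0318 delta [0.1714, 0.2969, 0.0293, -0.0003, 0.0021, -0.0928]
```

Call:
{"method": "carry_out", "body": {"increments": [[0.171,0.297,0,0,0,-0.093,0.025],[0.171,0.297,0,0,0,-0.093,0.025],[0.171,0.297,0,0,0,-0.093,0.025],[0.171,0.297,0,0,0,-0.093,0.025],[0.171,0.297,0,0,0,-0.093,0.025],[0.171,0.297,0,0,0,-0.093,0.025],[0.171,0.297,0,0,0,-0.093,0.025],[0.171,0.297,0,0,0,-0.093,0.025],[0.171,0.297,0.03,0,0,-0.093,0.025],[0.171,0.297,0.055,0,0,-0.093,0.025],[0.171,0.297,0.055,0,0,-0.093,0.025],[0.171,0.297,0.055,0,0,-0.093,0.025]]}}

```text
time: 9.9
tool_pos: [0.4997, 0.1715, 0.1026]
ee_rot: [-3.14, -0.003, 2.896]
force: [0.9, -0.3, -2.6]
grip_width: 0.0314
gripper_force: 100.3
```

Run:
```python
from h import *
import pickle
go(cw(0,0,.026),CY+np.pi)
c=env.get_calibration("wrist"); pickle.dump(c,open("w5.pkl","wb"))
cv2.imwrite("pics/w5.png",env.grab_frame("wrist")[:,:,::-1])
s=env.grab_frame("scene")[195:315,335:455]
cv2.imwrite("pics/s5.png",cv2.resize(s,None,fx=4,fy=4,interpolation=cv2.INTER_CUBIC)[:,:,::-1])
for p in [(-.105,.05,.012),(.115,.05,.012),(.115,-.05,.012),(-.105,-.05,.012)]: print(p,proj("wrist",cw(*p),c))
```

```text
t 9.9 tcp [0.4997 0.1715 0.1026] rpy [-3.140e+00 -3.000e-03  2.896e+00] f [ 0.9 -0.3 -2.6] w 0.0314 delta [-0.0014, 0.0009, 0.0766, -0.0017, -0.0033, -0.0004]
(-0.105, 0.05, 0.012) (np.float64(407.69724659678656), np.float64(85.80717657427331))
(0.115, 0.05, 0.012) (np.float64(389.0918234477051), np.float64(379.8977638992891))
(0.115, -0.05, 0.012) (np.float64(265.1493529838201), np.float64(379.9835935672885))
(-0.105, -0.05, 0.012) (np.float64(247.1931268691717), np.float64(85.6578402862379))
```

View pics/w5.png

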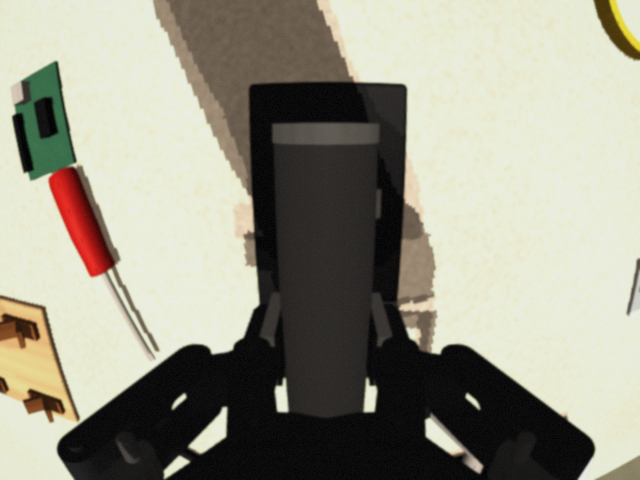

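The base's far corners are at (250,86) and (406,85), against predictions of (247,86) and (408,86), and the stick's end is centred at column 326. The alignment is good, so I'll press down.

Call:
{"method": "carry_out", "body": {"increments": [[-0.001,0.0005,0.02,0,0,0,0.025],[-0.001,0.0005,0.035,0,0,0,0.025],[-0.001,0.0005,0.043,0,0,0,0.025],[-0.001,0.0005,0.048,0,0,0,0.025],[-0.001,0.0005,0.052,0,0,0,0.025],[-0.001,0.0005,0.056,0,0,0,0.025],[-0.001,0.0005,0.06,0,0,0,0.025],[-0.001,0.0005,0.064,0,0,0,0.025],[-0.001,0.0005,0.068,0,0,0,0.025],[-0.001,0.0005,0.072,0,0,0,0.025],[-0.001,0.0005,0.076,0,0,0,0.025],[-0.001,0.0005,0.076,0,0,0,0.025]]}}

```text
time: 11.2
tool_pos: [0.5014, 0.1724, 0.0268]
ee_rot: [-3.141, -0.001, 2.897]
force: [1.4, 0.2, -6.5]
grip_width: 0.0312
gripper_force: 99.9
```

Run:
```python
from h import *
go(cw(0,0,.026),CY+np.pi)
```

```text
t 11.2 tcp [0.5014 0.1724 0.0268] rpy [-3.141e+00 -1.000e-03  2.897e+00] f [ 1.4  0.2 -6.5] w 0.0312 delta [0.0003, -0.0005, 0.0008, -0.0004, -0.0013, 0.0002]
```

Call:
{"method": "carry_out", "body": {"increments": [[0,0,0.001,0,0,0,0.025],[0,0,0.002,0,0,0,0.025],[0,0,0.002,0,0,0,0.025]]}}

```text
time: 11.5
tool_pos: [0.5016, 0.1725, 0.0255]
ee_rot: [-3.141, -0.001, 2.897]
force: [1.2, -3.0, -6.7]
grip_width: 0.0317
gripper_force: 106.0
```

Call:
{"method": "carry_out", "body": {"increments": [[0,0,0,0,0,0,0.055],[0,0,0,0,0,0,0.055],[0,0,0,0,0,0,0.055],[0,0,-0.03,0,0,0,0.055],[0,0,-0.07,0,0,0,0.055],[0,0,-0.11,0,0,0,0.055],[0,0,-0.13,0,0,0,0.055],[0,0,-0.13,0,0,0,0.055],[0,0,-0.13,0,0,0,0.055]]}}

```text
time: 12.4
tool_pos: [0.5023, 0.1725, 0.156]
ee_rot: [3.141, 0.001, 2.897]
force: [-1.2, 0.0, 0.3]
grip_width: 0.0551
gripper_force: 0.0
```

Run:
```python
from h import *
import pickle
go(cw(0.09,0.074,.2),CY+np.pi)
c=env.get_calibration("wrist"); pickle.dump(c,open("w6.pkl","wb"))
w=env.grab_frame("wrist"); d=env.grab_frame("side")
a=cv2.resize(w,(400,300)); b=cv2.resize(d[250:355,240:380],(400,300),interpolation=cv2.INTER_CUBIC)
cv2.imwrite("pics/w6.png",w[:,:,::-1]); cv2.imwrite("pics/m6.png",np.hstack([a,b])[:,:,::-1])
for z in (.062,): print([np.round(proj("wrist",cw(x,0,z),c),1) for x in (-.08,.08,.086)])
```

```text
t 12.4 tcp [0.5023 0.1725 0.156 ] rpy [3.141e+00 1.000e-03 2.897e+00] f [-1.2  0.   0.3] w 0.0551 delta [-0.089, 0.0732, -0.0438, 0.0005, 0.0011, 0.0002]
[array([324.6, 118.8]), array([324.7, 340.3]), array([324.7, 346.7])]
```

View pics/m6.png

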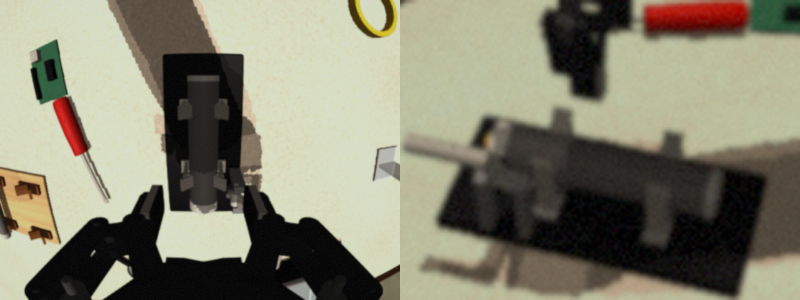

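The stick lies in both clips: in the wrist half its ends are at (203,76) and (203,208), close to the prediction, and the arm is still back. Now I'll regrip the handle.

Call:
{"method": "carry_out", "body": {"increments": [[0,0,-0.044,0,0,0,0.05],[-0.03,0.03,-0.044,0,0,0,0.05],[-0.06,0.05,-0.044,0,0,0,0.05],[-0.089,0.073,-0.044,0,0,0,0.05],[-0.089,0.073,-0.044,0,0,0,0.05],[-0.089,0.073,-0.044,0,0,0,0.05],[-0.089,0.073,0,0,0,0,0.05],[-0.089,0.073,0.03,0,0,0,0.05],[-0.089,0.073,0.044,0,0,0,0.05],[-0.089,0.073,0.044,0,0,0,0.05]]}}

```text
time: 13.5
tool_pos: [0.6033, 0.2209, 0.1094]
ee_rot: [-3.139, -0.005, 2.897]
force: [-0.4, 0.5, -0.5]
grip_width: 0.0501
gripper_force: 0.0
```

Call:
{"method": "carry_out", "body": {"increments": [[0,0,0,0,0,0,0.005],[0,0,0,0,0,0,0.005],[0,0,0,0,0,0,0.005],[0,0,0,0,0,0,0.005],[0,0,0,0,0,0,0.005]], "grip_force": 40}}

```text
time: 14.0
tool_pos: [0.6074, 0.2225, 0.1137]
ee_rot: [3.139, 0.003, 2.897]
force: [0.8, 1.4, 5.9]
grip_width: 0.0107
gripper_force: 39.2
```

Run:
```python
from h import *
go(cw(.090,.074,.112),CY+np.pi)
```

```text
t 14.0 tcp [0.6074 0.2225 0.1137] rpy [3.139e+00 3.000e-03 2.897e+00] f [0.8 1.4 5.9] w 0.0107 delta [0.001, -0.0008, 0.0017, 0.0024, 0.003, 0.0005]
```

Call:
{"method": "carry_out", "body": {"increments": [[0,-0.007,-0.0031,0,0,0,0.005],[0,-0.0144,-0.0057,0,0,0,0.005],[0,-0.022,-0.0075,0,0,0,0.005],[0,-0.0297,-0.0085,0,0,0,0.005],[0,-0.0375,-0.0087,0,0,0,0.005],[0,-0.0453,-0.0082,0,0,0,0.005],[0,-0.053,-0.0068,0,0,0,0.005],[0,-0.0606,-0.0048,0,0,0,0.005],[0,-0.0678,-0.0019,0,0,0,0.005],[0,-0.0748,0.0016,0,0,0,0.005]]}}

```text
time: 15.0
tool_pos: [0.5889, 0.1485, 0.1105]
ee_rot: [3.141, 0.002, 2.897]
force: [3.3, 3.2, 1.8]
grip_width: 0.0105
gripper_force: 41.5
```

Call:
{"method": "carry_out", "body": {"increments": [[0,-0.0065,0.0043,0,0,0,0.005],[0,-0.0127,0.0091,0,0,0,0.005],[0,-0.0183,0.0145,0,0,0,0.005],[0,-0.0233,0.0204,0,0,0,0.005],[0,-0.0277,0.0269,0,0,0,0.005],[0,-0.0315,0.0337,0,0,0,0.005],[0,-0.0345,0.0409,0,0,0,0.005],[0,-0.0358,0.044,0,0,0,0.005],[0,-0.0358,0.044,0,0,0,0.005]]}}

```text
time: 15.9
tool_pos: [0.58, 0.1139, 0.065]
ee_rot: [3.141, 0.001, 2.896]
force: [6.9, 1.1, -3.8]
grip_width: 0.0101
gripper_force: 38.9
```

Now I'll release, back straight up and look.

Call:
{"method": "carry_out", "body": {"increments": [[0,0,0,0,0,0,0.04],[0,0,0,0,0,0,0.04],[0,0,0,0,0,0,0.04],[0,0,-0.03,0,0,0,0.04],[0,0,-0.07,0,0,0,0.04],[0,0,-0.11,0,0,0,0.04],[0,0,-0.13,0,0,0,0.04],[0,0,-0.13,0,0,0,0.04],[0,0,-0.13,0,0,0,0.04]]}}

```text
time: 16.8
tool_pos: [0.5787, 0.1143, 0.1958]
ee_rot: [-3.141, -0.0, 2.897]
force: [-0.5, -0.3, -0.7]
grip_width: 0.0402
gripper_force: 0.0
```

Run:
```python
from h import *
c=env.get_calibration("wrist")
w=env.grab_frame("wrist"); d=env.grab_frame("side")
b=cv2.resize(d[250:355,240:380],(400,300),interpolation=cv2.INTER_CUBIC)
cv2.imwrite("pics/m7.png",np.hstack([cv2.resize(w,(400,300)),b])[:,:,::-1])
for th in (.1,.15,.2,.3,.5):
    a=th+.051; print(th,np.array(proj("wrist",cw(.108,.038-.0781*np.cos(a),.062+.0781*np.sin(a)),c))/1.6)
print([np.array(proj("wrist",cw(x,0,.062),c))/1.6 for x in (-.08,.08)])
```

```text
0.1 [202.02057689 158.33737481]
0.15 [202.57237962 159.45342344]
0.2 [203.3002162  160.58688008]
0.3 [205.30237089 162.89432611]
0.5 [211.58703514 167.57107976]
[array([235.31128503,   3.73650338]), array([233.80885246, 133.68278623])]
```

View pics/m7.png

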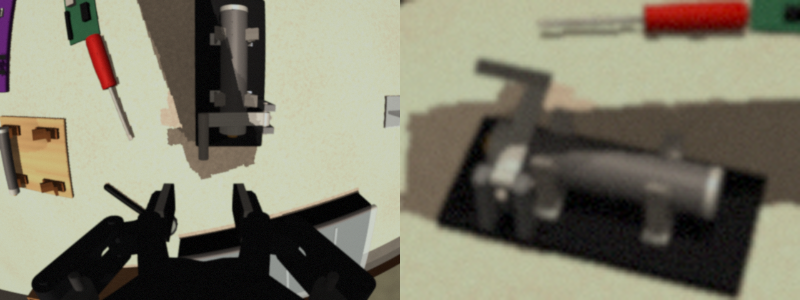

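The arm is down on the stick: its handle tip at (203,160) corresponds to about 0.15–0.2 rad. The stick's far end is at (235,5), as predicted, and the gripper is clear. I'm handing the job in.

```bash
python3 -c "
from workcell import env
print(env.hand_in())"
```

```text
the job is handed in; nothing more can be done
None
```

The job is handed in, though no verdict came back: the last pictures show the thick stick in both clips and centred, button to the arm's end, with the arm down on it at about 0.15–0.2 rad and the gripper clear, and nothing else was touched.

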